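Correct the wrong fitting in a customer's order tray

ROBOT

A 6-joint arm with a two-finger parallel gripper is mounted at the origin on the work surface. World frame = base frame: x ahead of the robot, y to its left, z up, the work surface at z = 0. Lengths are in m, angles in degrees, forces in N, time in s.
With the tool pointing down it reaches from about 0.3 to 0.75 m from the base axis. Payload 8.5 kg.
Tool frame: the origin (TCP) lies on the centre line of the jaws, within the pads' length; the fingertips stand 17 mm ahead of it and the grasp point (between the pads) lies 2 mm behind it; z points along the fingers, y is the direction in which the jaws open and shut (so a half turn about z gives the same grasp; the last joint's range is limited). The gripper opens to 85 mm and grips with 20 to 120 N. Pads are 22 mm wide; open, the fingers measure 114 mm over their backs; the gripper's body (76 mm by 85 mm) begins 54 mm behind the grasp point. The pads swing forward as they close: fully open they stand 13 mm farther back than shut.
Start: joints at [62.493, 21.807, 74.336, -0, 83.858, -12.336], TCP at [0.144, 0.531, 0.248] pointing down, gripper open.
Joint ranges: [-178.18, 178.18], [-50.72, 133.34], [12.68, 142.11], [-81.47, 261.47], [9.98, 163.14], [-165.26, 165.26]. Speed limits (degrees/s): [136.94, 136.94, 180, 180, 180, 180].

INTERFACE

Orientations are given as a 3x3 rotation matrix whose columns are the frame's x, y, z axes.
In Python, from rig import env, imaging, close_job gives the robot as it stands.
- The arm moves only by the tool step_arm, never from a script. Its argument "steps" is one flat list of numbers, 7 for each row, row after row: the opening, from 0 (shut) to 1 (fully open), then the shift along the tool's x, y, z as a fraction of full scale, then the turn, a rotation vector about the tool's x, y, z as a fraction of full scale. A call has 1 to 10 rows; each row is the pose to reach, as a shift and turn from the pose commanded when the call began, along the tool's axes at that moment; what a row does not reach only later rows make up. Full scale, the value 1, is 0.3 m for a shift and 45 degrees for a turn. A row lasts 1/10 s, in which the tool goes at most 50 mm and 8.59 degrees, less where a joint would pass 70% of its speed; a pose out of reach is approached as far as the arm can. A call with a number of a shift or a turn outside -1 to 1 is refused whole. A call with a gripper value outside its range is refused whole. The fingers move at their own pace and stop on an object; "grip_force" is the grip in N (left out, the last holds). Time passes only in rows, so rows that repeat a pose let the fingers close. It gives the time, the measured TCP pose, the force and the opening at its end, in the units of the state.
- env.observe(): the state, without advancing time (a new reading comes with each control period).
- imaging.get_image(name): name is "scene" or "top" or "wrist"; returns (picture, depth): 400x640x3 uint8, blue, green, red; 400x640 float32, m along the optical axis (not along the pixel's ray), 0 where there is no reading.
- imaging.get_calibration(name): a dict with "camera_matrix" (3x3 intrinsics, pixels), "world_from_camera" (4x4, takes a point from camera to world coordinates). Camera axes: x right, y down, z forward; pixel columns grow to the right and rows downward; lengths in m; the calibration is good to about 2 mm. A picture is of the moment at which its call begins: read the wrist's pose just before it. get_calibration takes no time and is no camera call; for the wrist camera it gives the pose at the moment of the call.
- close_job(): hands the job in, once; it reports no verdict.
Trained networks look in the newest picture that a camera, given by its name, has taken for a name from the list of things; names that differ only in an ending like _2 or _b are one class to them, and where a whole thing is asked for, a point or a joint stands for the part that bears it (a point fixed in the world has none). Each returns a list of dicts, best first, with "score" (0 to 1); they miss things now and then, are a little off and sometimes report something else, mostly with a low value. They report only what shows in the picture. A call takes as long as a camera call. They do not tell look-alikes from the thing itself.
- imaging.spot_in(camera, target): "pixel" ([column, row] in pixels, amid what is visible of it).
- imaging.regions_of(camera, target): "mask" (400x640 bool, what is visible of it) and "pixel" ([column, row] in pixels, amid what is visible of it).
- imaging.pinpoint(camera, target): "pixel" ([column, row] in pixels: a listed point, or the origin of a listed thing).
The state is a dict: "time_s": time; "q": joint angles; "qvel": joint speeds; "joint_efforts": joint torques, N m; "position": TCP position; "tool_rot": TCP orientation; "ft_force": force on the tool from outside, world axes, zero at the start; "wrist_torque": the same for the moment, N m; "grip_width": finger opening in m.
Only numpy, scipy, OpenCV 4.12 (cv2) and the standard library are available. Lean on these libraries where they do the work, as an engineer would, in place of code of your own. Each camera call takes 0.05 s, during which the arm holds its last target.

TASK

The customer ordered four equal tees, but one of the four pipe fittings in the blue kit tray is not a tee like the others. First swing the desk lamp well aside, fully clear of the kit tray, and leave it there; then take the wrong fitting out and put it down in the grey returns tray, and stand the matching tee from the cardboard stock tray upright, branch up, on the floor of the empty bay. Leave the other fittings and the things on the desk where they are.

Things in the scene. Friction and masses are not known exactly. Their poses are not given: they have to be found in the camera images.
- tee1_c (a point): Correct part, in the kit tray: equal tee pipe fitting, white plastic, black hexagon nuts. Level run 90 mm along own x, with a nut (38 mm high, 44 wide) each side of the upright round branch: 32 mm diameter, top 85 mm above the underside. Grip the branch 42 to 85 mm up, fingers closing along own x (neighbours stand close in y). About 140 g. Point: on the branch axis, 42.5 mm up; z up.
- tee2_c (a point): In the blue kit tray: a correct equal tee exactly like tee1, same point and axes.
- tee3_c (a point): In the blue kit tray: a correct equal tee exactly like tee1, same point and axes.
- elbow1_c (a point): Wrong part, in any one of the kit tray's bays: elbow, with the plastic, nut, heights and 32 mm upright branch of the tees, but only one level leg: 45 mm from the branch axis along own +x, ending in a nut; only a round 16 mm shoulder at -x. Grip the branch as with the tees. Point: on the branch axis, 42.5 mm above the underside.
- elbow1_leg (a point): Centre of the open end of that elbow's level leg: 45 mm along its own +x from the branch axis, 19 mm above its underside.
- spare_tee_c (a point): Correct spare, in any one of the stock tray's three bays: equal tee exactly like tee1 (run 90 mm along own x, upright branch 32 mm in diameter, top 85 mm above the underside; grip it 42 to 85 mm up, fingers closing along own x). Point: on the branch axis, 42.5 mm above the underside.
- spare_elbow_c (a point): In the stock tray: an elbow exactly like elbow1, not wanted, leave it. Point as for the others.
- spare_reducer_c (a point): In the stock tray: a reducing tee, same run and height as the tees but with a thinner upright branch, 20 mm in diameter; not wanted, leave it. Point as for the others.
- kit: Blue kit tray, fixed, 112 mm (own x) by 228 mm (own y), origin at the centre of its underside; floor 4 mm thick, walls and dividers 4 mm thick, 26 mm high. Four bays, each 104 mm along own x and 52 mm wide, centred at own x = 0, own y = -84, -28, +28, +84 mm. Fittings stand on the floor (underside 4 mm up), runs along the tray's x, either way round.
- stock: Cardboard-brown stock tray, fixed, like the kit tray but with three bays (own y = -56, 0, +56 mm; 112 by 172 mm). It stands to the robot's left or right of the kit tray.
- returns: Empty grey returns tray, fixed, open box 168 mm (own x) by 158 mm (own y), 30 mm high, walls 4 mm, floor 4 mm; origin at the centre of its underside. It stands on the other side of the kit tray from the stock tray.
- lamp_arm (a joint): Swing of the desk lamp's level arm about its vertical post, rad, stops at -1.7 and 1.7, stays where left; 1 N at the knob moves it. 0: over the middle of the kit tray, towards the robot; positive: anticlockwise from above, head to the robot's right (-y). Head: white disc 90 mm across, 209 to 225 mm up, 150 mm from the post. At 1.5 either way it is clear of the tray and the gripper.
- lamp_knob (a point): Centre of the round black knob standing on top of the lamp head, 24 mm in diameter, 45 mm tall, from 225 to 270 mm above the desk; 150 mm from the post's axis. To be pinched from above or pushed; a pinched knob can turn between the fingers.
- lamp_axis (a point): The lamp post's vertical axis at the height of the arm (217 mm). The post (18 mm thick, fixed) stands on a round base 96 mm in diameter, 14 mm high, beyond the kit tray; the post's head reaches 234 mm.
- bottle_c (a point): Water bottle, 64 mm in diameter, 190 mm tall, loose; the point is half-way up. Not part of the job: leave it alone.
- pen_cup_c (a point): Black pen cup with pens, 76 mm in diameter, 90 mm tall (pens to 145 mm), loose; the point is half-way up the cup. Not part of the job: leave it alone.
- calculator_c (a point): Desk calculator, 70 by 120 by 18 mm, loose, lying left of the lamp's foot; the point is at its centre. Not part of the job: leave it alone.
Mind the look-alikes: they are no part of the job. What is shaped like the part that bears tee1_c but green or orange is not meant.

How it is judged (in metres and radians):
On the way, in this order (a step that is already met when the one before it is completed fails the run):
1. the lamp arm is swung clear of the kit tray, to either side ((value of joint lamp_arm above 1.1 rad or value of joint lamp_arm below -1.1 rad)), for 0.2 s.
2. the elbow from the kit lies in the returns tray, released (x of elbow1_c in the frame of returns between -0.084 and 0.084 m and y of elbow1_c in the frame of returns between -0.079 and 0.079 m and x of elbow1_leg in the frame of returns between -0.084 and 0.084 m and y of elbow1_leg in the frame of returns between -0.079 and 0.079 m and z of elbow1_c in the frame of returns below 0.056 m and z of elbow1_leg in the frame of returns below 0.06 m and contact force between the fingers and elbow1 below 0.3 N and linear speed of elbow1 below 0.03 m/s), for 0.2 s.
3. the spare tee stands in the empty bay of the kit tray, released (x of spare_tee_c in the frame of kit between -0.014 and 0.014 m and z of spare_tee_c in the frame of kit between 0.0415 and 0.0515 m and angle between spare_tee_c's own z axis and vertical below 0.12 rad and (y of spare_tee_c in the frame of kit between -0.093 and -0.075 m or y of spare_tee_c in the frame of kit between -0.037 and -0.019 m or y of spare_tee_c in the frame of kit between 0.019 and 0.037 m or y of spare_tee_c in the frame of kit between 0.075 and 0.093 m) and contact force between the fingers and spare_tee below 0.3 N and linear speed of spare_tee below 0.03 m/s), for 0.2 s.
At the end, for the whole second after the job is handed in: Lamp over 1.1 rad to a side; kit's elbow wholly in the returns tray, at rest; spare tee in the emptied bay within 14 mm along, 9 mm across and 5 mm in height of its centre, tilt under 0.12 rad, released; the other three tees within 20 mm of their starts, tilt under 0.2 rad (all of step 2 and all of step 3 and (value of joint lamp_arm above 1.1 rad or value of joint lamp_arm below -1.1 rad) and distance of each of tee1_c, tee2_c, tee3_c from where it was at the start of the episode below 0.02 m and angle between each of tee1_c, tee2_c, tee3_c's own z axis and vertical below 0.2 rad); the robot touches nothing.
It fails at once if one of the three correct tees in the kit is moved more than 30 mm (distance of any of tee1_c, tee2_c, tee3_c from where it was at the start of the episode above 0.03 m).
It fails at once if one of the unwanted stock fittings is moved more than 30 mm (distance of any of spare_elbow_c, spare_reducer_c from where it was at the start of the episode above 0.03 m).
It fails at once if the bottle, pen cup or calculator is moved more than 30 mm (distance of any of bottle_c, pen_cup_c, calculator_c from where it was at the start of the episode above 0.03 m).
It also fails if it takes over 72 s, if anything falls off the work surface, if the arm or the gripper's body presses on something with over 40 N, if the wrist force passes 120 N, or if a joint passes its speed limit or range.

## Working session

There is one attempt and no reset: what is moved stays moved. The work goes in short steps, Python scripts to look and compute and a tool call to move; the robot and the scene stay as the last step left them, time stands still between calls to the robot, and variables do not carry over. Pictures are saved under pics/ and viewed, and the job is handed in when it is done.

Besides the shell and the picture viewer there is one more tool, called by a JSON object that holds its "op" and its "data", one argument or row to a line. step_arm: Moves the arm, as the interface text tells. Shift numbers are shares of 0.3 m and turn numbers shares of 45 degrees, none past 1 either way. Its arguments: {"type":"object","properties":{"steps":{"type":"array","items":{"type":"number"}},"grip_force":{"type":"number"}},"required":["steps"]}

```bash
ls; mkdir -p pics; cat > h.py <<'E'
import numpy as np,cv2
from rig import env,imaging,close_job
def cal(n):
    c=imaging.get_calibration(n);return np.array(c["camera_matrix"]),np.array(c["world_from_camera"])
def ray_z(n,px,z):
    K,T=cal(n);d=T[:3,:3]@np.linalg.inv(K)@np.array([px[0],px[1],1.]);o=T[:3,3];return o+d*(z-o[2])/d[2]
def proj(n,P):
    K,T=cal(n);p=np.linalg.inv(T)@np.append(P,1);p=K@p[:3];return p[:2]/p[2]
def cloud(n,D):
    K,T=cal(n);v,u=np.mgrid[:400,:640];P=np.stack([(u-K[0,2])/K[0,0]*D,(v-K[1,2])/K[1,1]*D,D],-1);return P@T[:3,:3].T+T[:3,3]
E
python3 - <<'E'
from h import *
s=env.observe();print(s)
for n in ["scene","top","wrist"]:
    im,D=imaging.get_image(n);cv2.imwrite(f"pics/{n}0.png",im);np.save(f"{n}0.npy",D);print(n,cal(n))
E
```

```text
pics
{'time_s': 0.0, 'q': array([ 6.24931845e+01,  2.18414290e+01,  7.43846951e+01, -8.07482429e-04,
        8.38573838e+01, -1.23355894e+01]), 'qvel': array([ 0.0631617 , -0.01417214,  0.01385749, -0.01233638,  0.03174414,
        0.02587172]), 'joint_efforts': array([ 1.18275660e-03, -4.48470175e+01, -2.31277335e+01, -1.34250613e-04,
        4.76655303e-03,  1.07404210e-05]), 'position': array([0.14381607, 0.53058992, 0.24770799]), 'tool_rot': array([[-9.65148343e-01,  2.61702579e-01, -6.60717992e-04],
       [ 2.61703244e-01,  9.65147514e-01, -1.29919818e-03],
       [ 2.97686814e-04, -1.42683101e-03, -9.99998938e-01]]), 'ft_force': array([ 0.39554822, -0.51057419, -0.40597471]), 'wrist_torque': array([ 0.00983905, -0.00530365, -0.01330075]), 'grip_width': 0.08571121969812931}
scene (array([[441.53414864,   0.        , 313.458243  ],
       [  0.        , 441.53414864, 203.00443301],
       [  0.        ,   0.        ,   1.        ]]), array([[ 0.40596988,  0.59547664, -0.69325034,  1.34524953],
       [ 0.91371993, -0.2499958 ,  0.32034043, -0.38717491],
       [ 0.01744557, -0.7
[... 308 characters left out ...]
.17920161],
       [-0.99956368, -0.02758613,  0.01055726, -0.01380762],
       [-0.00404445, -0.22622884, -0.97406579,  1.54561409],
       [ 0.        ,  0.        ,  0.        ,  1.        ]]))
wrist (array([[297.34832073,   0.        , 314.44574377],
       [  0.        , 297.34832073, 190.92229154],
       [  0.        ,   0.        ,   1.        ]]), array([[ 2.61711531e-01,  9.20710241e-01,  2.89481823e-01,
         6.88631398e-02],
       [ 9.65146043e-01, -2.49526327e-01, -7.89286280e-02,
         5.50832120e-01],
       [-4.37059929e-04,  3.00048768e-01, -9.53923763e-01,
         3.72822246e-01],
       [ 0.00000000e+00,  0.00000000e+00,  0.00000000e+00,
         1.00000000e+00]]))
```

View pics/scene0.png

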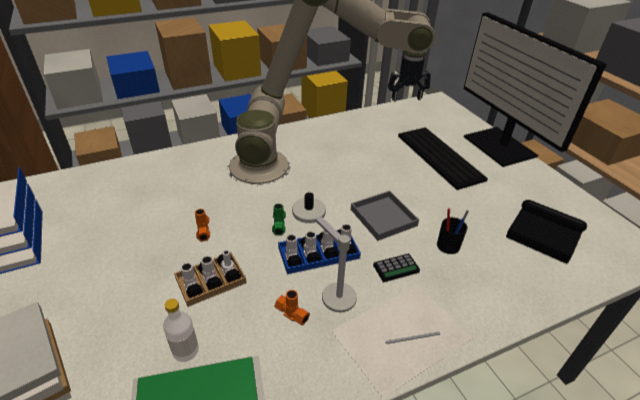

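View pics/top0.png

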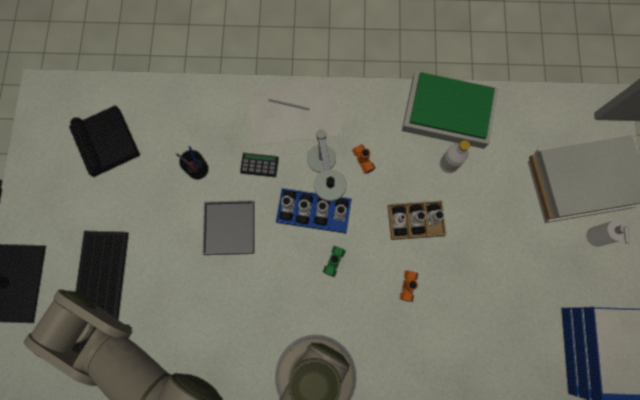

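View pics/wrist0.png

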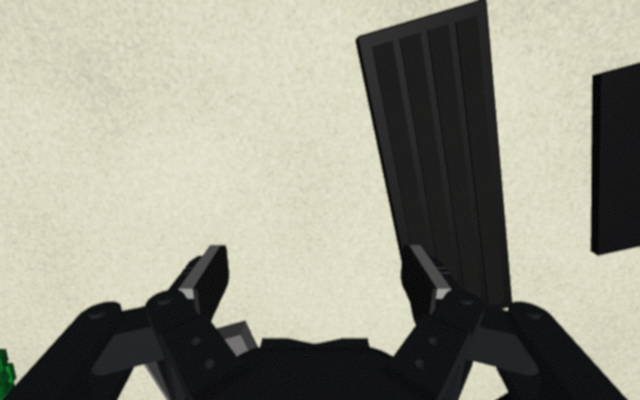

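```bash
python3 - <<'E'
from h import *
im=cv2.imread("pics/top0.png")
a=cv2.resize(im[130:310,190:460],None,fx=2.9,fy=2.9,interpolation=cv2.INTER_CUBIC);cv2.imwrite("pics/topc.png",a)
im=cv2.imread("pics/scene0.png")
a=cv2.resize(im[180:310,165:425],None,fx=3,fy=3,interpolation=cv2.INTER_CUBIC);cv2.imwrite("pics/scenec.png",a)
for c in ["top","scene"]:
  for t in ["lamp_knob","lamp_axis","kit","stock","returns","elbow1_c","elbow1_leg","spare_tee_c","spare_reducer_c","spare_elbow_c","tee1_c","bottle_c","pen_cup_c","calculator_c"]:
    r=imaging.pinpoint(c,t)
    print(c,t,[(np.round(q["pixel"],1).tolist(),round(float(q["score"]),2)) for q in r[:6]])
for t in ["lamp_knob"]:
  for c in ["top","scene"]:
    r=imaging.pinpoint(c,t);print(c,ray_z(c,r[0]["pixel"],.2475)) if r else 0
print(env.observe()["time_s"])
E
```

```text
top lamp_knob [([332.6, 183.8], 0.89), ([455.0, 154.1], 0.62)]
top lamp_axis [([324.1, 140.4], 0.86)]
top kit [([317.0, 215.1], 0.76)]
top stock [([412.7, 219.0], 0.83), ([319.6, 208.2], 0.65)]
top returns [([287.1, 203.1], 0.75), ([227.2, 228.2], 0.68), ([435.7, 217.5], 0.52), ([322.6, 137.9], 0.21)]
top elbow1_c [([339.8, 212.4], 0.47)]
top elbow1_leg [([344.7, 202.2], 0.59), ([192.3, 162.9], 0.38)]
top spare_tee_c [([416.5, 219.1], 0.58)]
top spare_reducer_c [([402.8, 221.5], 0.63)]
top spare_elbow_c [([339.7, 203.2], 0.66), ([436.3, 216.3], 0.52)]
top tee1_c [([360.6, 158.3], 0.92), ([335.6, 258.1], 0.64), ([410.4, 282.8], 0.63), ([323.5, 205.6], 0.58)]
top bottle_c [([453.9, 152.1], 0.66), ([194.2, 163.3], 0.38)]
top pen_cup_c [([191.9, 163.6], 0.6), ([228.0, 228.5], 0.5), ([455.3, 155.1], 0.31)]
top calculator_c [([260.2, 164.0], 0.79), ([331.7, 184.0], 0.66), ([190.3, 163.0], 0.41)]
scene lamp_knob [([311.0, 199.7], 0.56), ([212.5, 271.2], 0.24)]
scene lamp_axis [([340.2, 244.1], 0.68)]
scene kit [([315.4, 252.5], 0.57)]
scene stock [([211.8, 280.7], 0.63)]
scene returns []
scene elbow1_c [([288.4, 250.7], 0.91)]
scene elbow1_leg [([295.2, 263.7], 0.81), ([288.0, 248.7], 0.18)]
scene spare_tee_c [([211.0, 269.5], 0.6)]
scene spare_reducer_c [([226.8, 263.4], 0.62)]
scene spare_elbow_c [([192.6, 276.9], 0.6)]
scene tee1_c [([309.5, 242.2], 0.96), ([276.8, 218.4], 0.9), ([199.8, 221.3], 0.71), ([293.5, 303.4], 0.59)]
scene bottle_c [([177.4, 327.7], 0.73)]
scene pen_cup_c [([447.5, 235.2], 0.58)]
scene calculator_c [([395.4, 268.9], 0.7)]
top [ 0.53173714 -0.03467893  0.2475    ]
scene [ 0.53404627 -0.01965446  0.2475    ]
1.65
```

View pics/topc.png

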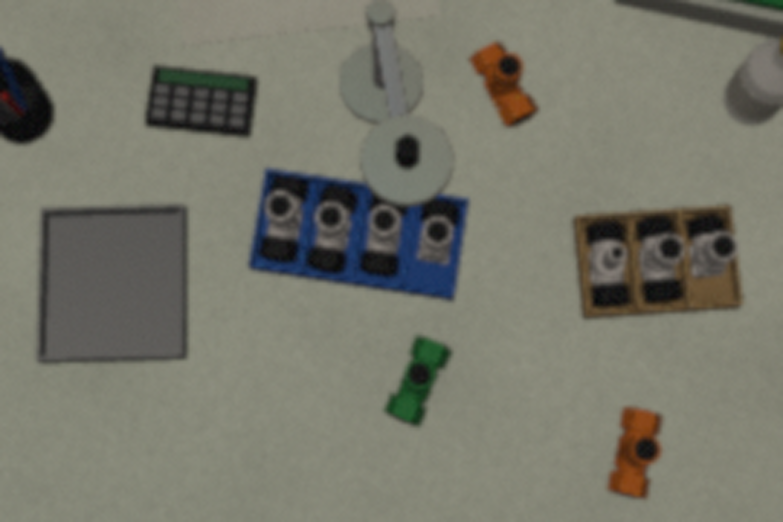

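View pics/scenec.png

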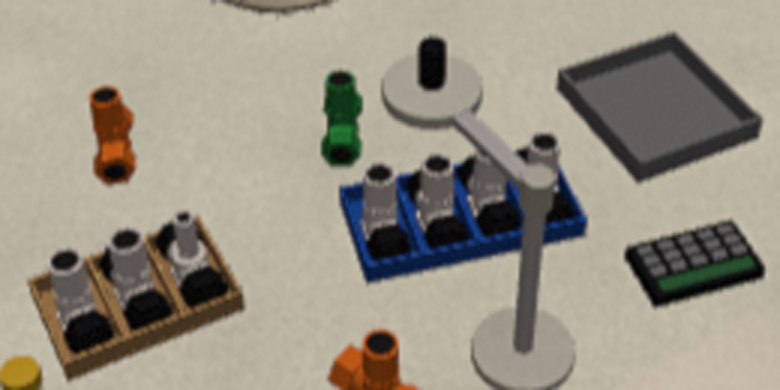

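```bash
python3 - <<'E'
from h import *
im=cv2.imread("pics/top0.png");D=np.load("top0.npy");P=cloud("top",D)
imS=cv2.imread("pics/scene0.png");PS=cloud("scene",np.load("scene0.npy"))
# merged cloud
for nm,Q,I in [("top",P,im),("scene",PS,imS)]:
    X,Y,Z=Q[...,0],Q[...,1],Q[...,2]
    reg=(X>.3)&(X<.75)&(Y>-.4)&(Y<.4)
    # branch tops
    m=(reg&(Z>.078)&(Z<.1)&(I.min(-1)>0)).astype(np.uint8)
    n,l,s,c=cv2.connectedComponentsWithStats(m)
    for i in range(1,n):
        if s[i,4]>=6:
            q=Q[l==i];print(nm,"tops",c[i].round(1),s[i,4],(0.5*(q.min(0)+q.max(0))).round(4),np.ptp(q,axis=0).round(3), I[l==i].mean(0).round())
    m=(reg&(Z>.235)&(Z<.29)).astype(np.uint8)
    n,l,s,c=cv2.connectedComponentsWithStats(m)
    for i in range(1,n):
        if s[i,4]>=3:
            q=Q[l==i];print(nm,"knob",c[i].round(1),s[i,4],q.mean(0).round(4),q.min(0).round(3),q.max(0).round(3))
    m=(reg&(Z>.195)&(Z<.235))
    if m.any(): print(nm,"lamp",m.sum(),Q[m].min(0),Q[m].max(0))
    # trays by colour
    hsv=cv2.cvtColor(I,cv2.COLOR_BGR2HSV);H,S,V=[hsv[...,i].astype(int) for i in range(3)]
    for t,mm in [("kit",(H>100)&(H<125)&(S>130)),("stock",(H>8)&(H<22)&(S>70)&(Z<.035)),("returns",(S<40)&(V<120)&(Z>.001)&(Z<.04)&(Y>.05))]:
        mm=mm&reg&(Z<.05)
        n,l,s,c=cv2.connectedComponentsWithStats(mm.astype(np.uint8))
        i=1+np.argmax(s[1:,4]);k=l==i
        zt={"kit":.026,"stock":.026,"returns":.03}[t]
        q=Q[k&(Z>zt-.008)] 
        r=cv2.minAreaRect(q[:,:2].astype(np.float32));print(nm,t,c[i].round(1),len(q),np.round(r[0],4),np.round(r[1],4),round(r[2],1),q[:,2].max().round(3))
E
```

```text
top tops [365.  152.5] 80 [ 0.6804 -0.137   0.0877] [0.032 0.031 0.018] [30. 47. 73.]
top tops [199.1 162.3] 55 [0.6369 0.3845 0.0889] [0.073 0.03  0.02 ] [33. 36. 36.]
top tops [319.3 151.8] 6 [0.6769 0.0062 0.0893] [0.006 0.003 0.018] [67. 70. 71.]
top tops [446.6 158. ] 30 [ 0.6716 -0.3929  0.0892] [0.04  0.013 0.02 ] [82. 89. 92.]
top tops [286.4 201. ] 91 [0.5179 0.1027 0.0879] [0.032 0.029 0.018] [63. 65. 68.]
top tops [303.7 204.8] 88 [0.5062 0.05   0.0877] [0.03  0.028 0.019] [63. 65. 67.]
top tops [322.2 205.8] 88 [ 0.5049 -0.0065  0.0883] [0.031 0.031 0.019] [64. 66. 68.]
top tops [340.5 209.5] 88 [ 0.4938 -0.0632  0.0885] [0.03  0.028 0.019] [62. 64. 66.]
top tops [420.3 215.5] 91 [ 0.4828 -0.3058  0.0876] [0.029 0.03  0.018] [60. 64. 68.]
top tops [438.7 214.7] 90 [ 0.4862 -0.362   0.0902] [0.029 0.032 0.017] [63. 68. 71.]
top tops [402.1 216.9] 39 [ 0.4768 -0.2504  0.0895] [0.019 0.017 0.016] [78. 84. 89.]
top tops [334.4 258.6] 88 [ 0.3442 -0.0483  0.0859] [0.03  0.027 0.015] [32. 50. 30.]
top knob [320.9 133.4] 36 [0.6819 0.0018 0.2372] [ 0.67  -0.01   0.235] [0.693 0.
[... 1265 characters left out ...]
15] [80. 84. 90.]
scene tops [340.4 279.3] 35 [6.883e-01 1.000e-04 8.980e-02] [0.013 0.016 0.02 ] [78. 80. 85.]
scene tops [291.5 295.4] 114 [ 0.6827 -0.1371  0.0837] [0.032 0.031 0.011] [24. 48. 88.]
scene tops [191.2 332.8] 36 [ 0.6934 -0.3931  0.0887] [0.023 0.014 0.021] [103. 111. 118.]
scene knob [308.9 200. ] 122 [ 0.5431 -0.0297  0.2568] [ 0.527 -0.04   0.236] [ 0.552 -0.016  0.271]
scene lamp 1010 [ 0.49243044 -0.07288479  0.19543114] [0.70029296 0.01575917 0.23485101]
scene kit [306.4 257.5] 368 [ 0.5034 -0.0126] [0.1612 0.1161] 82.5 0.039
scene stock [210.3 282.3] 534 [ 0.4847 -0.3072] [0.118 0.172] 5.5 0.035
scene returns [384.1 215.1] 364 [0.4436 0.2882] [0.1762 0.1636] 3.4 0.034
```

The first thing to move is the lamp knob, at top px (330,182). The other candidates are:

- **Kit, top px:** tees at (286,201), (304,205) and (322,206). The piece at (340,210) has only one leg, so it is the elbow.
- **Stock, top px:** reducer at (402,217) with a thin branch, tee at (420,216), elbow at (439,215).
- **Look-alikes:** green at (334,259), orange at (365,153) and (409,286).

The crop agrees: the wrong part is in the rightmost kit bay, and the wanted spare is in the middle stock bay.

```bash
cat >> h.py <<'E'
from scipy.spatial.transform import Rotation as Ro
def plan(tg):
    s=env.observe();p=s["position"];R=s["tool_rot"]
    print("now",p.round(4),"yang",np.degrees(np.arctan2(R[1,1],R[0,1])).round(1),"q",s["q"].round(1),"t",s["time_s"],"F",s["ft_force"].round(1),"w",round(float(s["grip_width"]),4))
    for g,xyz,a in tg:
        a=np.radians(a);y=np.array([np.cos(a),np.sin(a),0]);z=np.array([0,0,-1.]);x=np.cross(y,z)
        Rt=np.stack([x,y,z],1)
        d=R.T@(np.array(xyz)-p)/.3;r=Ro.from_matrix(R.T@Rt).as_rotvec(degrees=True)/45
        print(",".join(str(v) for v in [g]+[round(float(k),3) for k in [*d,*r]]))
E
python3 - <<'E'
from h import *
plan([(1,(.144+(.54-.144)*.38,.531-(.56)*.38,.33),74.8-44)])
E
```

```text
now [0.144  0.5308 0.2483] yang 74.8 q [ 62.5  21.8  74.3  -0.   83.9 -12.3] t 1.65 F [-0.1 -0.7 -0.2] w 0.0851
1,-0.67,-0.553,-0.272,-0.0,0.0,0.978
```

{"op": "step_arm", "data": {
  "steps": [1, -0.67, -0.553, -0.272, 0, 0, 0.978, 1, -0.67, -0.553, -0.272, 0, 0, 0.978, 1, -0.67, -0.553, -0.272, 0, 0, 0.978, 1, -0.67, -0.553, -0.272, 0, 0, 0.978, 1, -0.67, -0.553, -0.272, 0, 0, 0.978, 1, -0.67, -0.553, -0.272, 0, 0, 0.978]
}}

```text
time_s: 2.25
position: [0.2961, 0.3158, 0.3313]
tool_rot: [[-0.506, 0.862, 0.002], [0.862, 0.506, 0.001], [-0.001, 0.002, -1.0]]
ft_force: [0.6, 1.1, -0.1]
grip_width: 0.0853
```

```bash
python3 - <<'E'
from h import *
plan([(1,(.42,.13,.33),30.8-44)])
E
```

```text
now [0.2961 0.3158 0.3313] yang 30.4 q [31.1  6.7 81.5 -0.  91.7  0.7] t 2.25 F [ 0.6  1.1 -0.1] w 0.0853
1,-0.743,0.043,0.005,0.003,-0.0,0.969
```

{"op": "step_arm", "data": {
  "steps": [1, -0.743, 0.043, 0, 0, 0, 0.97, 1, -0.743, 0.043, 0, 0, 0, 0.97, 1, -0.743, 0.043, 0, 0, 0, 0.97, 1, -0.743, 0.043, 0, 0, 0, 0.97, 1, -0.743, 0.043, 0, 0, 0, 0.97, 1, -0.743, 0.043, 0, 0, 0, 0.97]
}}

```text
time_s: 2.85
position: [0.4212, 0.1311, 0.3296]
tool_rot: [[0.229, 0.973, -0.0], [0.973, -0.229, -0.0], [-0.0, -0.0, -1.0]]
ft_force: [-0.3, 1.0, 0.0]
grip_width: 0.0855
```

```bash
python3 - <<'E'
from h import *
plan([(1,(.52,-.02,.33),-55)])
E
```

```text
now [0.4212 0.1311 0.3296] yang -13.3 q [ 1.8  7.7 80.6 -0.  91.8 15.1] t 2.85 F [-0.3  1.   0. ] w 0.0855
1,-0.415,0.436,-0.001,-0.0,0.001,0.927
```

{"op": "step_arm", "data": {
  "steps": [1, -0.415, 0.436, 0, 0, 0, 0.927, 1, -0.415, 0.436, 0, 0, 0, 0.927, 1, -0.415, 0.436, 0, 0, 0, 0.927, 1, -0.415, 0.436, 0, 0, 0, 0.927, 1, -0.415, 0.436, 0, 0, 0, 0.927, 1, -0.415, 0.436, 0, 0, 0, 0.927]
}}

```text
time_s: 3.45
position: [0.5197, -0.0169, 0.3297]
tool_rot: [[0.814, 0.58, -0.001], [0.58, -0.814, 0.0], [-0.0, -0.001, -1.0]]
ft_force: [0.3, -0.3, 0.1]
grip_width: 0.0855
```

```bash
python3 - <<'E'
from h import *
im,D=imaging.get_image("wrist");cv2.imwrite("pics/w1.png",im)
for t in ["lamp_knob","lamp_axis"]:
    r=imaging.pinpoint("wrist",t);print(t,[(q["pixel"],q["score"],ray_z("wrist",q["pixel"],.2475 if 'knob' in t else .217)) for q in r[:2]])
P=cloud("wrist",D);Z=P[...,2]
m=(Z>.262)&(Z<.28)&(abs(P[...,0]-.54)<.05)&(abs(P[...,1]+.03)<.06);q=P[m];print(m.sum(),q.mean(0),q.min(0),q.max(0))
plan([(.7,(.537,-.029,.3),-78.5),(.7,(.537,-.029,.249),-78.5)])
E
```

```text
lamp_knob [([338.4, 196.0], 0.63, array([ 0.53492483, -0.02592644,  0.2475    ]))]
lamp_axis []
989 [ 0.53660904 -0.02482486  0.2692908 ] [ 0.52440687 -0.03702821  0.2620108 ] [ 0.54755488 -0.01406792  0.27162934]
now [ 0.5193 -0.0161  0.3302] yang -54.2 q [-14.8  16.   69.5   0.   94.4  39.4] t 3.6 F [ 0.2  0.  -0.3] w 0.0852
0.7,0.023,0.069,0.101,0.0,-0.0,0.539
0.7,0.023,0.069,0.271,0.0,-0.0,0.539
```

View pics/w1.png

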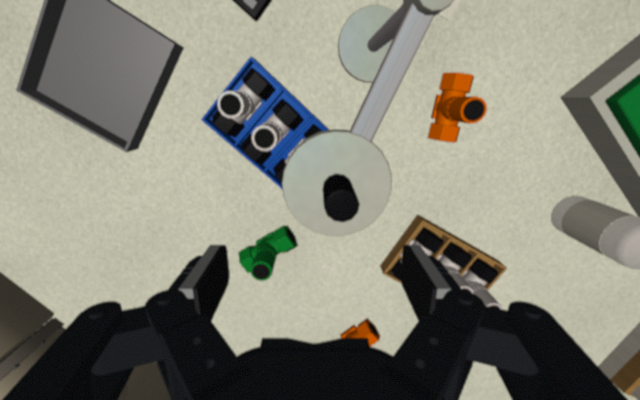

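Knob is at px (340,197), which gives (0.536,-0.026). The lamp head covers the rightmost kit bay. Next I'll lower open fingers around the knob.

{"op": "step_arm", "data": {
  "steps": [0.8, 0.03, 0.059, 0.08, 0, 0, 0.56, 0.8, 0.03, 0.059, 0.1, 0, 0, 0.56, 0.8, 0.03, 0.059, 0.1, 0, 0, 0.56, 0.7, 0.03, 0.059, 0.18, 0, 0, 0.56, 0.6, 0.03, 0.059, 0.268, 0, 0, 0.56, 0.6, 0.03, 0.059, 0.268, 0, 0, 0.56, 0.45, 0.03, 0.059, 0.268, 0, 0, 0.56, 0.45, 0.03, 0.059, 0.268, 0, 0, 0.56]
}}

```text
time_s: 4.4
position: [0.5377, -0.0262, 0.2512]
tool_rot: [[0.984, 0.179, 0.003], [0.179, -0.984, -0.001], [0.002, 0.001, -1.0]]
ft_force: [0.3, 0.2, 0.5]
grip_width: 0.0385
```

```bash
python3 - <<'E'
from h import *
A=np.array([.684,.001]);r=.1504
def wp(th): 
    a=np.radians(th);return (.45,(*(A+r*np.array([np.cos(a),np.sin(a)])),.249),th+90-360)
plan([wp(190.2+k*5) for k in range(1,8)])
E
```

```text
now [ 0.5377 -0.0262  0.2512] yang -79.7 q [-15.4  20.5  76.   -0.   83.4  64.3] t 4.4 F [0.3 0.2 0.5] w 0.0385
0.45,-0.004,0.041,0.007,0.002,-0.003,-0.108
0.45,0.002,0.084,0.007,0.002,-0.003,-0.219
0.45,0.011,0.127,0.007,0.002,-0.003,-0.33
0.45,0.024,0.169,0.007,0.002,-0.003,-0.441
0.45,0.041,0.209,0.008,0.002,-0.003,-0.553
0.45,0.061,0.248,0.008,0.002,-0.003,-0.664
0.45,0.085,0.285,0.008,0.002,-0.003,-0.775
```

{"op": "step_arm", "data": {
  "steps": [0.45, -0.004, 0.041, 0, 0, 0, -0.11, 0.45, 0.002, 0.084, 0, 0, 0, -0.22, 0.45, 0.011, 0.127, 0, 0, 0, -0.33, 0.45, 0.024, 0.169, 0, 0, 0, -0.44, 0.45, 0.041, 0.209, 0, 0, 0, -0.553, 0.45, 0.061, 0.248, 0, 0, 0, -0.664, 0.45, 0.085, 0.285, 0, 0, 0, -0.775]
}}

```text
time_s: 5.1
position: [0.578, -0.1063, 0.251]
tool_rot: [[0.702, 0.712, 0.002], [0.712, -0.702, -0.001], [0.001, 0.002, -1.0]]
ft_force: [-0.1, 1.8, -0.4]
grip_width: 0.0384
```

```bash
python3 - <<'E'
from h import *
A=np.array([.684,.001]);r=.1504
def wp(th): 
    a=np.radians(th);return (.45,(*(A+r*np.array([np.cos(a),np.sin(a)])),.250),th+90-360)
plan([wp(225.2+k*5) for k in range(1,9)])
E
```

```text
now [ 0.578  -0.1063  0.251 ] yang -44.6 q [-22.   25.5  67.9   0.   86.5  22.7] t 5.1 F [-0.1  1.8 -0.4] w 0.0384
0.45,0.003,0.042,0.003,0.002,-0.001,-0.107
0.45,0.009,0.086,0.003,0.002,-0.001,-0.218
0.45,0.018,0.128,0.004,0.002,-0.001,-0.329
0.45,0.031,0.17,0.004,0.002,-0.001,-0.441
0.45,0.048,0.211,0.004,0.002,-0.001,-0.552
0.45,0.068,0.25,0.004,0.002,-0.001,-0.663
0.45,0.091,0.286,0.004,0.002,-0.0,-0.774
0.45,0.118,0.321,0.004,0.002,-0.0,-0.885
```

{"op": "step_arm", "data": {
  "steps": [0.45, 0.003, 0.042, 0, 0, 0, -0.11, 0.45, 0.009, 0.086, 0, 0, 0, -0.22, 0.45, 0.018, 0.128, 0, 0, 0, -0.33, 0.45, 0.031, 0.17, 0, 0, 0, -0.44, 0.45, 0.048, 0.211, 0, 0, 0, -0.55, 0.45, 0.068, 0.25, 0, 0, 0, -0.66, 0.45, 0.091, 0.286, 0, 0, 0, -0.774, 0.45, 0.118, 0.321, 0, 0, 0, -0.885, 0.7, 0.118, 0.321, 0, 0, 0, -0.885, 0.7, 0.118, 0.321, -0.1, 0, 0, -0.885]
}}

```text
time_s: 6.1
position: [0.6699, -0.1484, 0.2765]
tool_rot: [[0.09, 0.996, -0.007], [0.996, -0.09, 0.003], [0.002, -0.007, -1.0]]
ft_force: [0.5, -0.7, -0.1]
grip_width: 0.0596
```

```bash
python3 - <<'E'
from h import *
im,D=imaging.get_image("top");cv2.imwrite("pics/top1.png",cv2.resize(im[100:300,190:470],None,fx=2.8,fy=2.8))
plan([(.9,(.655,-.149,.33),-7),(.9,(.48,-.06,.33),-7)])
E
```

```text
now [ 0.671  -0.1489  0.285 ] yang -5.2 q [-22.4  35.6  44.5  -0.   99.5 -17.2] t 6.15 F [0.4 0.7 4.8] w 0.0598
0.9,-0.006,-0.052,-0.15,0.007,0.002,0.041
0.9,0.237,-0.66,-0.154,0.007,0.002,0.041
```

View pics/top1.png

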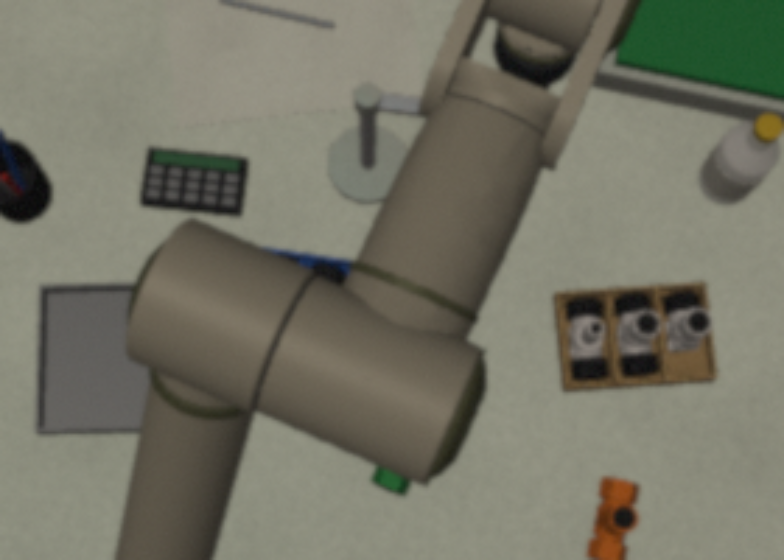

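The lamp arm now points right, clear of the tray. I'll go up and then over the elbow.

{"op": "step_arm", "data": {
  "steps": [0.8, 0, 0, -0.08, 0, 0, 0, 0.8, 0, 0, -0.15, 0, 0, 0, 0.8, 0, 0, -0.15, 0, 0, 0, 1, 0.12, -0.33, -0.15, 0, 0, 0.04, 1, 0.237, -0.66, -0.15, 0, 0, 0.04, 1, 0.237, -0.66, -0.15, 0, 0, 0.04, 1, 0.237, -0.66, -0.15, 0, 0, 0.04, 1, 0.237, -0.66, -0.15, 0, 0, 0.04]
}}

```text
time_s: 6.95
position: [0.4753, -0.0582, 0.3247]
tool_rot: [[0.119, 0.993, -0.0], [0.993, -0.119, 0.0], [0.0, -0.001, -1.0]]
ft_force: [0.3, -0.1, 0.8]
grip_width: 0.0853
```

```bash
python3 - <<'E'
from h import *
s=env.observe()
im,D=imaging.get_image("wrist");cv2.imwrite("pics/w2.png",im)
P=cloud("wrist",D);X,Y,Z=P[...,0],P[...,1],P[...,2]
reg=(X>.3)&(X<.75)&(Y>-.4)&(Y<.4)
m=(reg&(Z>.08)&(Z<.1)).astype(np.uint8)
n,l,st,c=cv2.connectedComponentsWithStats(m)
for i in range(1,n):
    if st[i,4]>=60:
        q=P[l==i];print(c[i].round(1),st[i,4],(0.5*(q.min(0)+q.max(0))).round(4),np.ptp(q,axis=0).round(3),im[l==i].mean(0).round())
hsv=cv2.cvtColor(im,cv2.COLOR_BGR2HSV);H,S,V=[hsv[...,i].astype(int) for i in range(3)]
q=P[reg&(H>100)&(H<125)&(S>130)&(Z>.018)&(Z<.034)]
print("kit",len(q),cv2.minAreaRect(q[:,:2].astype(np.float32)))
m=(Z>.24)&(Z<.3)&(Y>-.3);q=P[m];print("knob",m.sum(),q.mean(0) if m.any() else 0)
plan([])
E
```

```text
[335.5  12. ] 684 [0.5179 0.1013 0.0859] [0.031 0.025 0.012] [79. 82. 82.]
[331.3  64.3] 669 [0.508  0.0503 0.0863] [0.031 0.031 0.012] [88. 90. 92.]
[482.4  89.7] 149 [0.6787 0.003  0.0902] [0.009 0.017 0.02 ] [70. 72. 75.]
[334.2 115.7] 572 [ 0.5054 -0.0062  0.0858] [0.031 0.031 0.011] [85. 88. 91.]
[330.5 162.7] 518 [ 0.4953 -0.062   0.0854] [0.031 0.031 0.011] [82. 86. 89.]
[210.9 164.2] 501 [ 0.3459 -0.0467  0.0835] [0.032 0.031 0.007] [32. 59. 27.]
[477.6 200.3] 474 [ 0.6811 -0.1358  0.0836] [0.031 0.032 0.007] [23. 52. 93.]
[332.  291.2] 163 [ 0.478  -0.25    0.0856] [0.018 0.019 0.011] [103. 107. 113.]
[340.  322.1] 362 [ 0.4844 -0.3056  0.0856] [0.031 0.031 0.011] [82. 86. 91.]
kit 2436 ((0.5060920715332031, 0.020535551011562347), (0.22316409647464752, 0.10952425748109818), 82.88327026367188)
knob 1859 [ 0.6628621  -0.14240589  0.26058482]
now [ 0.4764 -0.0587  0.3252] yang -6.9 q [-21.2  11.9  76.    0.   92.1 -14.3] t 7.0 F [ 1.2 -0.2  1. ] w 0.085
```

View pics/w2.png

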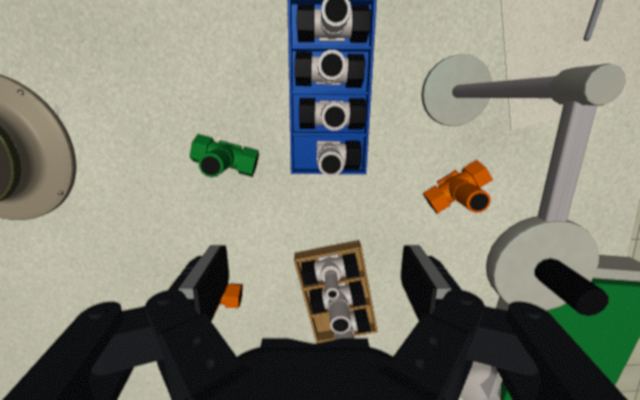

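Lamp knob is at px (570,290), world (0.663,-0.142). That puts the arm at about 1.4–1.55 rad, clear. The elbow is at px (330,163), world (0.495,-0.062), in the nearest bay, with one nut to the right (+x) and a bare blue floor on the left.

```bash
python3 - <<'E'
from h import *
plan([(1,(.4955,-.0625,.2),-7.1),(1,(.4955,-.0625,.12),-7.1),(1,(.4955,-.0625,.068),-7.1)])
E
```

```text
now [ 0.4764 -0.0587  0.3252] yang -6.9 q [-21.2  11.9  76.    0.   92.1 -14.3] t 7.0 F [ 1.2 -0.2  1. ] w 0.085
1,-0.005,0.064,0.417,0.001,0.0,0.005
1,-0.005,0.064,0.684,0.001,0.0,0.005
1,-0.005,0.064,0.857,0.001,0.0,0.005
```

{"op": "step_arm", "data": {
  "steps": [1, -0.005, 0.064, 0.1, 0, 0, 0.005, 1, -0.005, 0.064, 0.25, 0, 0, 0.005, 1, -0.005, 0.064, 0.4, 0, 0, 0.005, 1, -0.005, 0.064, 0.55, 0, 0, 0.005, 1, -0.005, 0.064, 0.684, 0, 0, 0.005, 1, -0.005, 0.064, 0.684, 0, 0, 0.005, 1, -0.005, 0.064, 0.684, 0, 0, 0.005]
}}

```text
time_s: 7.7
position: [0.4995, -0.0648, 0.1199]
tool_rot: [[0.124, 0.992, 0.0], [0.992, -0.124, -0.0], [-0.0, 0.0, -1.0]]
ft_force: [0.9, 0.1, 1.0]
grip_width: 0.0854
```

```bash
python3 - <<'E'
from h import *
im,D=imaging.get_image("wrist");cv2.imwrite("pics/w3.png",im)
P=cloud("wrist",D);X,Y,Z=P[...,0],P[...,1],P[...,2]
m=(abs(X-.4955)<.022)&(abs(Y+.0625)<.022)&(Z>.08)&(Z<.1);q=P[m];print(m.sum(),(0.5*(q.min(0)+q.max(0))).round(4),np.ptp(q,axis=0).round(3))
plan([(1,(.4955,-.0625,.068),-7.1)])
E
```

```text
2339 [ 0.4948 -0.0619  0.0858] [0.031 0.032 0.011]
now [ 0.5    -0.0649  0.1209] yang -7.1 q [-20.9  25.1  92.8  -0.   61.9 -13.8] t 7.75 F [ 0.8 -0.2  0.5] w 0.0852
1,0.006,-0.016,0.176,0.003,0.001,-0.0
```

View pics/w3.png

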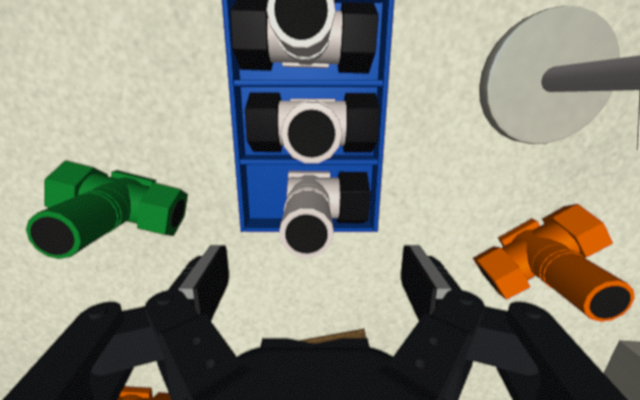

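{"op": "step_arm", "data": {
  "steps": [1, 0.008, -0.018, 0.05, 0, 0, 0, 1, 0.008, -0.018, 0.12, 0, 0, 0, 1, 0.008, -0.018, 0.176, 0, 0, 0, 1, 0.008, -0.018, 0.176, 0, 0, 0, 0, 0.008, -0.018, 0.176, 0, 0, 0, 0, 0.008, -0.018, 0.176, 0, 0, 0, 0, 0.008, -0.018, 0.176, 0, 0, 0, 0, 0.008, -0.018, 0.176, 0, 0, 0, 0, 0.008, -0.018, 0.176, 0, 0, 0, 0, 0.008, -0.018, 0.176, 0, 0, 0],
  "grip_force": 40
}}

```text
time_s: 8.75
position: [0.4941, -0.0615, 0.0673]
tool_rot: [[0.123, 0.992, 0.002], [0.992, -0.123, -0.001], [-0.0, 0.002, -1.0]]
ft_force: [0.4, -0.2, 6.3]
grip_width: 0.0311
```

{"op": "step_arm", "data": {
  "steps": [0, 0, 0, -0.1, 0, 0, 0, 0, 0, 0, -0.25, 0, 0, 0, 0, 0, 0, -0.4, 0, 0, 0, 0, 0, 0, -0.55, 0, 0, 0, 0, 0, 0, -0.55, 0, 0, 0]
}}

```text
time_s: 9.25
position: [0.4954, -0.0619, 0.2372]
tool_rot: [[0.123, 0.992, 0.011], [0.992, -0.123, -0.004], [-0.003, 0.011, -1.0]]
ft_force: [0.8, -0.2, -1.9]
grip_width: 0.0312
```

```bash
python3 - <<'E'
from h import *
plan([(0,(.47,.12,.235),-7),(0,(.435,.275,.235),-7)])
im,D=imaging.get_image("scene");cv2.imwrite("pics/s2.png",cv2.resize(im[130:330,160:460],None,fx=2.6,fy=2.6))
E
```

```text
now [ 0.4954 -0.0619  0.2372] yang -7.1 q [-20.7  17.   83.7  -0.   78.7 -13.7] t 9.25 F [ 0.8 -0.2 -1.9] w 0.0312
0,0.591,-0.159,0.004,0.014,0.003,-0.001
0,1.09,-0.338,0.001,0.014,0.003,-0.001
```

View pics/s2.png

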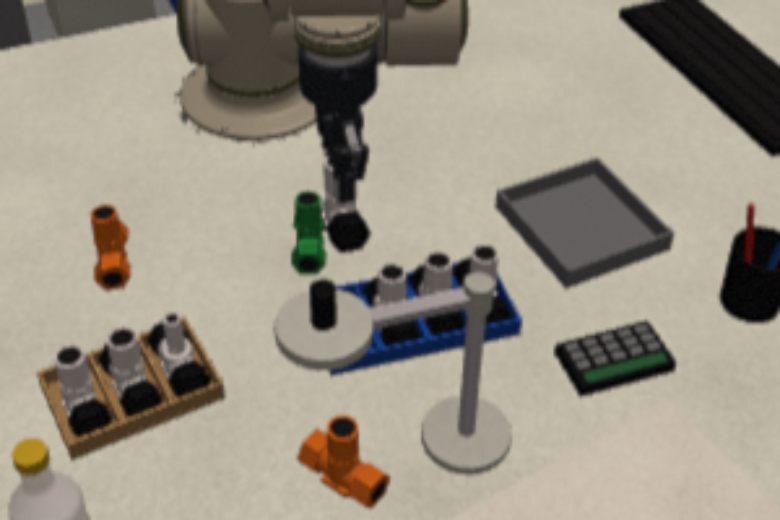

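The elbow is held: nut and leg show under the gripper at about (345,230) in the crop. The other three tees are untouched.

{"op": "step_arm", "data": {
  "steps": [0, 0.15, -0.04, 0, 0, 0, 0, 0, 0.3, -0.08, 0, 0, 0, 0, 0, 0.45, -0.12, 0, 0, 0, 0, 0, 0.6, -0.16, 0, 0, 0, 0, 0, 0.75, -0.21, 0, 0, 0, 0, 0, 0.9, -0.27, 0, 0, 0, 0, 0, 0.9, -0.27, 0, 0, 0, 0, 0, 0.9, -0.27, 0, 0, 0, 0]
}}

```text
time_s: 10.1
position: [0.4456, 0.2172, 0.2301]
tool_rot: [[0.121, 0.993, -0.003], [0.993, -0.121, -0.001], [-0.001, -0.003, -1.0]]
ft_force: [0.7, -0.1, -0.8]
grip_width: 0.031
```

```bash
python3 - <<'E'
from h import *
plan([(0,(.43,.286,.235),-4),(0,(.43,.286,.07),-4)])
E
```

```text
now [0.4456 0.2172 0.2301] yang -6.9 q [12.3 17.3 84.4 -0.  78.4 19.2] t 10.1 F [ 0.7 -0.1 -0.8] w 0.031
0,0.221,-0.08,-0.016,-0.003,0.001,-0.065
0,0.222,-0.078,0.534,-0.003,0.001,-0.065
```

{"op": "step_arm", "data": {
  "steps": [0, 0.11, -0.04, 0, 0, 0, 0, 0, 0.221, -0.08, 0.05, 0, 0, 0, 0, 0.221, -0.08, 0.18, 0, 0, 0, 0, 0.221, -0.08, 0.32, 0, 0, 0, 0, 0.221, -0.08, 0.44, 0, 0, 0, 0, 0.221, -0.08, 0.51, 0, 0, 0, 0, 0.221, -0.08, 0.535, 0, 0, 0, 0, 0.221, -0.08, 0.535, 0, 0, 0]
}}

```text
time_s: 10.9
position: [0.431, 0.2843, 0.0702]
tool_rot: [[0.125, 0.992, -0.002], [0.992, -0.125, -0.001], [-0.001, -0.002, -1.0]]
ft_force: [0.1, 0.4, -0.5]
grip_width: 0.0313
```

```bash
python3 - <<'E'
from h import *
plan([])
E
```

```text
now [0.431  0.2843 0.0702] yang -7.2 q [20.3 30.4 93.9 -0.  55.8 27.4] t 10.9 F [ 0.1  0.4 -0.5] w 0.0313
```

{"op": "step_arm", "data": {
  "steps": [0, 0, 0, 0.007, 0, 0, 0, 0.4, 0, 0, 0.007, 0, 0, 0, 0.7, 0, 0, 0.007, 0, 0, 0, 1, 0, 0, 0.007, 0, 0, 0, 1, 0, 0, 0.007, 0, 0, 0, 1, 0, 0, -0.05, 0, 0, 0, 1, 0, 0, -0.2, 0, 0, 0, 1, 0, 0, -0.35, 0, 0, 0, 1, 0, 0, -0.5, 0, 0, 0, 1, 0, 0, -0.6, 0, 0, 0]
}}

```text
time_s: 11.9
position: [0.431, 0.2855, 0.2545]
tool_rot: [[0.123, 0.992, 0.004], [0.992, -0.123, 0.001], [0.002, 0.004, -1.0]]
ft_force: [0.8, -0.1, -0.4]
grip_width: 0.0852
```

```bash
python3 - <<'E'
from h import *
plan([])
im,D=imaging.get_image("wrist");cv2.imwrite("pics/w4.png",im)
E
```

```text
now [0.431  0.2855 0.2545] yang -7.1 q [20.4 18.1 79.  -0.  82.7 27.4] t 11.9 F [ 0.8 -0.1 -0.4] w 0.0852
```

View pics/w4.png

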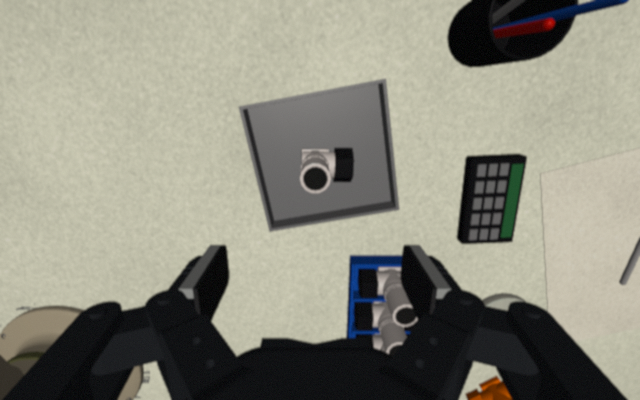

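Elbow stands upright in the returns tray at px (318,172). Next is the spare tee in the middle stock bay.

{"op": "step_arm", "data": {
  "steps": [1, -0.16, 0, 0, 0, 0, 0, 1, -0.33, 0, 0, 0, 0, 0, 1, -0.5, 0, 0, 0, 0, 0, 1, -0.66, 0, 0, 0, 0, 0, 1, -0.83, 0, 0, 0, 0, 0, 1, -0.98, 0, 0, 0, 0, 0, 1, -0.98, 0, 0, 0, 0, 0]
}}

```text
time_s: 12.65
position: [0.3943, -0.0107, 0.251]
tool_rot: [[0.13, 0.991, 0.0], [0.991, -0.13, -0.001], [-0.001, 0.0, -1.0]]
ft_force: [0.1, 0.6, 1.0]
grip_width: 0.0854
```

```bash
python3 - <<'E'
from h import *
plan([(1,(.47,-.28,.25),5.2)])
E
```

```text
now [ 0.3943 -0.0107  0.251 ] yang -7.5 q [-18.8   5.8  96.1  -0.1  78.1 -11.4] t 12.65 F [0.1 0.6 1. ] w 0.0854
1,-0.857,0.367,0.004,0.0,0.001,-0.282
```

{"op": "step_arm", "data": {
  "steps": [1, -0.15, 0.06, 0, 0, 0, -0.1, 1, -0.3, 0.13, 0, 0, 0, -0.2, 1, -0.45, 0.19, 0, 0, 0, -0.28, 1, -0.6, 0.26, 0, 0, 0, -0.28, 1, -0.75, 0.32, 0, 0, 0, -0.28, 1, -0.857, 0.367, 0, 0, 0, -0.28, 1, -0.857, 0.367, 0, 0, 0, -0.28, 1, -0.857, 0.367, 0, 0, 0, -0.28]
}}

```text
time_s: 13.45
position: [0.4724, -0.2747, 0.2504]
tool_rot: [[-0.096, 0.995, -0.001], [0.995, 0.096, 0.001], [0.001, -0.001, -1.0]]
ft_force: [0.4, 0.2, 0.6]
grip_width: 0.0855
```

```bash
python3 - <<'E'
from h import *
im,D=imaging.get_image("wrist");cv2.imwrite("pics/w5.png",im)
P=cloud("wrist",D);X,Y,Z=P[...,0],P[...,1],P[...,2]
reg=(X>.3)&(X<.6)&(Y>-.45)&(Y<-.15)
m=(reg&(Z>.08)&(Z<.1)).astype(np.uint8)
n,l,st,c=cv2.connectedComponentsWithStats(m)
for i in range(1,n):
    if st[i,4]>=60:
        q=P[l==i];print(c[i].round(1),st[i,4],(0.5*(q.min(0)+q.max(0))).round(4),np.ptp(q,axis=0).round(3))
hsv=cv2.cvtColor(im,cv2.COLOR_BGR2HSV);H,S,V=[hsv[...,i].astype(int) for i in range(3)]
q=P[reg&(H>8)&(H<24)&(S>60)&(Z>.018)&(Z<.034)]
print("stock",len(q),cv2.minAreaRect(q[:,:2].astype(np.float32)))
plan([(1,(.484,-.306,.12),5.2)])
E
```

```text
[321.9 153.9] 333 [ 0.4764 -0.2495  0.0861] [0.02 0.02 0.01]
[322.5 206.5] 736 [ 0.483  -0.3047  0.0856] [0.031 0.031 0.011]
[320.9 254. ] 666 [ 0.4868 -0.3603  0.0855] [0.031 0.031 0.011]
stock 3037 ((0.42070674896240234, -0.31160345673561096), (0.2373168170452118, 0.17187701165676117), 5.553572654724121)
now [ 0.4723 -0.274   0.2508] yang 5.6 q [-42.6  21.3  74.7   0.   84.  -48.1] t 13.5 F [ 1.5  0.9 -0.6] w 0.0853
1,-0.11,0.029,0.436,-0.001,-0.001,0.008
```

View pics/w5.png

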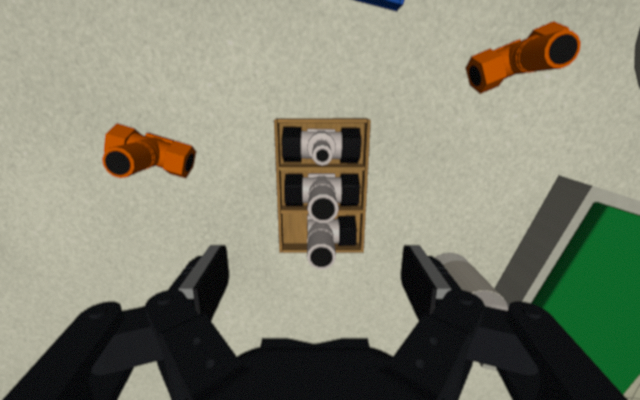

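The tee with the thick branch and two nuts is in the middle bay, px (322,207). The thin-branch reducer is at (322,154) and the single-nut elbow at (321,254).

{"op": "step_arm", "data": {
  "steps": [1, -0.107, 0.026, 0.1, 0, 0, 0, 1, -0.107, 0.026, 0.25, 0, 0, 0, 1, -0.107, 0.026, 0.38, 0, 0, 0, 1, -0.107, 0.026, 0.436, 0, 0, 0, 1, -0.107, 0.026, 0.436, 0, 0, 0]
}}

```text
time_s: 14.0
position: [0.4824, -0.3041, 0.1184]
tool_rot: [[-0.098, 0.995, -0.003], [0.995, 0.098, 0.004], [0.004, -0.003, -1.0]]
ft_force: [-0.4, -0.0, 0.8]
grip_width: 0.0854
```

```bash
python3 - <<'E'
from h import *
im,D=imaging.get_image("wrist");cv2.imwrite("pics/w6.png",im)
P=cloud("wrist",D);X,Y,Z=P[...,0],P[...,1],P[...,2]
m=(abs(X-.4835)<.024)&(abs(Y+.305)<.024)&(Z>.08)&(Z<.1);q=P[m];print(m.sum(),(0.5*(q.min(0)+q.max(0))).round(4),np.ptp(q,axis=0).round(3))
plan([(1,(.4832,-.305,.068),5.6)])
E
```

```text
2366 [ 0.4836 -0.3066  0.0863] [0.032 0.032 0.013]
now [ 0.4832 -0.3049  0.1203] yang 5.6 q [-44.1  30.9  81.8   0.   67.4 -49.7] t 14.05 F [ 0.  -0.2  0.6] w 0.0855
1,-0.0,0.0,0.174,-0.001,-0.001,0.0
```

{"op": "step_arm", "data": {
  "steps": [1, -0.003, 0, 0.08, 0, 0, 0, 1, -0.003, 0, 0.14, 0, 0, 0, 1, -0.003, 0, 0.174, 0, 0, 0, 1, -0.003, 0, 0.174, 0, 0, 0, 0, -0.003, 0, 0.174, 0, 0, 0, 0, -0.003, 0, 0.174, 0, 0, 0, 0, -0.003, 0, 0.174, 0, 0, 0, 0, -0.003, 0, 0.174, 0, 0, 0, 0, -0.003, 0, 0.174, 0, 0, 0, 0, -0.003, 0, 0.174, 0, 0, 0]
}}

```text
time_s: 15.05
position: [0.4835, -0.3074, 0.0687]
tool_rot: [[-0.096, 0.995, 0.001], [0.995, 0.096, -0.001], [-0.001, 0.001, -1.0]]
ft_force: [-0.2, 0.9, 5.8]
grip_width: 0.0313
```

{"op": "step_arm", "data": {
  "steps": [0, 0, 0, -0.08, 0, 0, 0, 0, 0, 0, -0.22, 0, 0, 0, 0, 0, 0, -0.38, 0, 0, 0, 0, 0, 0, -0.52, 0, 0, 0, 0, 0, 0, -0.52, 0, 0, 0, 0, 0, 0, -0.52, 0, 0, 0]
}}

```text
time_s: 15.65
position: [0.483, -0.307, 0.2238]
tool_rot: [[-0.096, 0.995, 0.0], [0.995, 0.096, -0.0], [-0.0, 0.0, -1.0]]
ft_force: [0.4, 0.1, -3.4]
grip_width: 0.0313
```

```bash
python3 - <<'E'
from h import *
im,D=imaging.get_image("wrist");cv2.imwrite("pics/w7.png",im)
plan([(0,(.4952,-.0625,.225),-7.1)])
E
```

```text
now [ 0.4827 -0.3068  0.2226] yang 5.5 q [-44.3  25.2  73.2  -0.   81.8 -49.8] t 15.7 F [ 0.5  0.4 -2.5] w 0.031
0,0.806,0.12,-0.007,-0.002,-0.002,0.281
```

View pics/w7.png

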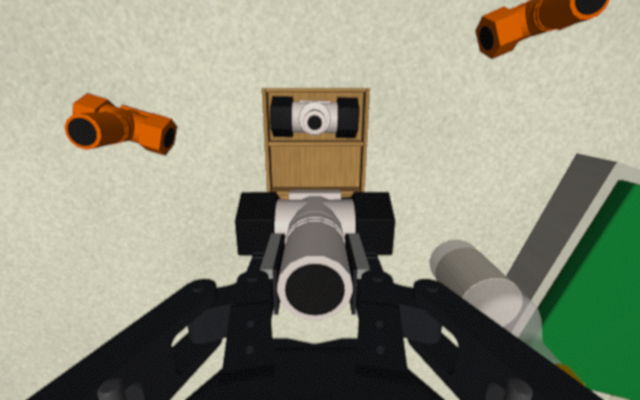

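The tee is gripped squarely and the middle stock bay is empty. The reducer has not moved, so I'll carry the tee to the empty kit bay.

{"op": "step_arm", "data": {
  "steps": [0, 0.14, 0.02, 0, 0, 0, 0.07, 0, 0.29, 0.04, 0, 0, 0, 0.14, 0, 0.44, 0.06, 0, 0, 0, 0.21, 0, 0.59, 0.085, 0, 0, 0, 0.281, 0, 0.72, 0.105, 0, 0, 0, 0.281, 0, 0.806, 0.12, 0, 0, 0, 0.281, 0, 0.806, 0.12, 0, 0, 0, 0.281, 0, 0.806, 0.12, 0, 0, 0, 0.281]
}}

```text
time_s: 16.5
position: [0.4953, -0.0628, 0.2226]
tool_rot: [[0.123, 0.992, -0.003], [0.992, -0.123, 0.001], [0.0, -0.003, -1.0]]
ft_force: [-0.2, -0.3, -1.6]
grip_width: 0.0313
```

```bash
python3 - <<'E'
from h import *
im,D=imaging.get_image("wrist");cv2.imwrite("pics/w8.png",im)
P=cloud("wrist",D);X,Y,Z=P[...,0],P[...,1],P[...,2]
hsv=cv2.cvtColor(im,cv2.COLOR_BGR2HSV);H,S,V=[hsv[...,i].astype(int) for i in range(3)]
k=(H>100)&(H<125)&(S>130)
q=P[k&(Z>.018)&(Z<.034)&(Y<.2)]
print("kit rim",cv2.minAreaRect(q[:,:2].astype(np.float32)))
# in kit frame about the estimated centre
c=np.array([.506,.0205]);a=np.radians(-7.1);ex=np.array([np.cos(a),np.sin(a)]);ey=np.array([-np.sin(a),np.cos(a)])
u=(q[:,:2]-c)@ex;v=(q[:,:2]-c)@ey
print("u",np.percentile(u,[1,99]),"v",np.percentile(v,[1,99]))
plan([(0,(.4953,-.0626,.09),-7.1),(0,(.4953,-.0626,.0705),-7.1)])
E
```

```text
kit rim ((0.5030806660652161, 0.004970632493495941), (0.19326664507389069, 0.11006093770265579), 82.71267700195312)
u [-0.0555633   0.05376674] v [-0.1105218   0.07728358]
now [ 0.4954 -0.0635  0.2228] yang -7.1 q [-20.9  18.   84.6  -0.   77.5 -13.8] t 16.55 F [ 0.8 -0.7 -2. ] w 0.031
0,0.003,0.0,0.443,-0.003,-0.0,-0.0
0,0.003,0.0,0.508,-0.003,-0.0,-0.0
```

View pics/w8.png

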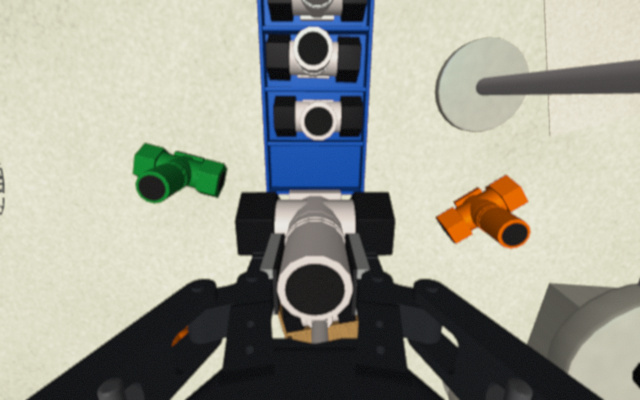

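{"op": "step_arm", "data": {
  "steps": [0, 0.003, 0, 0.12, 0, 0, 0, 0, 0.003, 0, 0.25, 0, 0, 0, 0, 0.003, 0, 0.37, 0, 0, 0, 0, 0.003, 0, 0.42, 0, 0, 0, 0, 0.003, 0, 0.42, 0, 0, 0]
}}

```text
time_s: 17.05
position: [0.4946, -0.0629, 0.0956]
tool_rot: [[0.126, 0.992, -0.005], [0.992, -0.126, 0.002], [0.001, -0.006, -1.0]]
ft_force: [-0.8, -0.4, -2.0]
grip_width: 0.0314
```

```bash
python3 - <<'E'
from h import *
im,D=imaging.get_image("wrist");cv2.imwrite("pics/w9.png",im)
plan([(0,(.4953,-.0626,.0705),-7.1)])
im,D=imaging.get_image("scene");cv2.imwrite("pics/s9.png",cv2.resize(im[180:300,230:410],None,fx=4.2,fy=4.2,interpolation=cv2.INTER_CUBIC))
E
```

```text
now [ 0.4955 -0.0631  0.0972] yang -7.2 q [-20.9  26.8  95.   -0.   58.4 -13.6] t 17.1 F [ 0.7  0.4 -2. ] w 0.0314
0,0.001,-0.001,0.089,-0.003,-0.001,-0.002
```

View pics/w9.png

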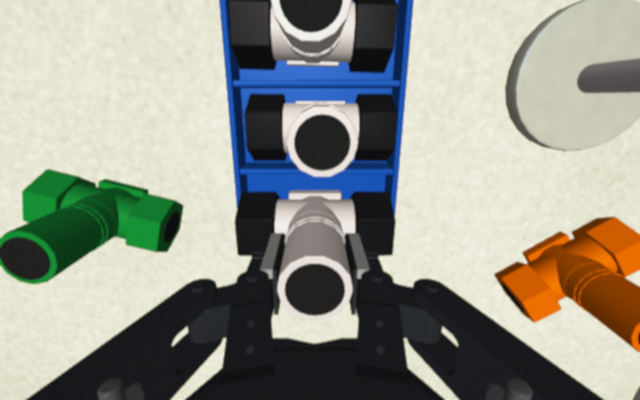

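View pics/s9.png

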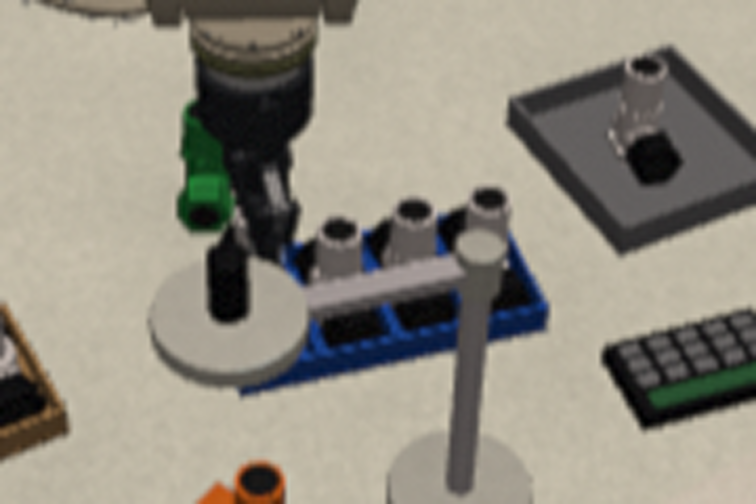

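Both nuts line up inside the bay walls (x 241–393 px), so I'll lower the tee.

{"op": "step_arm", "data": {
  "steps": [0, 0.002, 0, 0.03, 0, 0, 0, 0, 0.002, 0, 0.055, 0, 0, 0, 0, 0.002, 0, 0.075, 0, 0, 0, 0, 0.002, 0, 0.088, 0, 0, 0, 0, 0.002, 0, 0.088, 0, 0, 0]
}}

```text
time_s: 17.65
position: [0.4957, -0.0615, 0.0711]
tool_rot: [[0.124, 0.992, -0.001], [0.992, -0.124, 0.0], [0.0, -0.001, -1.0]]
ft_force: [-0.7, -0.0, -1.7]
grip_width: 0.0309
```

```bash
python3 - <<'E'
from h import *
plan([(0,(.4953,-.0626,.0695),-7.1)])
E
```

```text
now [ 0.4957 -0.0615  0.0711] yang -7.1 q [-20.7  29.   96.6   0.   54.4 -13.6] t 17.65 F [-0.7 -0.  -1.7] w 0.0309
0,-0.004,-0.001,0.005,-0.001,-0.0,-0.0
```

{"op": "step_arm", "data": {
  "steps": [0, -0.002, 0, 0.007, 0, 0, 0, 0, -0.002, 0, 0.007, 0, 0, 0, 0.35, -0.002, 0, 0.007, 0, 0, 0, 0.6, -0.002, 0, 0.007, 0, 0, 0, 1, -0.002, 0, 0.007, 0, 0, 0, 1, -0.002, 0, 0.007, 0, 0, 0, 1, -0.002, 0, 0.007, 0, 0, 0]
}}

```text
time_s: 18.35
position: [0.4959, -0.0622, 0.0696]
tool_rot: [[0.124, 0.992, 0.0], [0.992, -0.124, -0.0], [-0.0, 0.0, -1.0]]
ft_force: [-0.0, -0.7, 0.0]
grip_width: 0.0848
```

{"op": "step_arm", "data": {
  "steps": [1, 0, 0, -0.07, 0, 0, 0, 1, 0, 0, -0.2, 0, 0, 0, 1, 0, 0, -0.35, 0, 0, 0, 1, 0, 0, -0.5, 0, 0, 0, 1, 0, 0, -0.65, 0, 0, 0, 1, 0, 0, -0.8, 0, 0, 0, 1, 0, -0.2, -0.85, 0, 0, 0, 1, 0, -0.2, -0.85, 0, 0, 0]
}}

```text
time_s: 19.15
position: [0.4342, -0.0541, 0.3268]
tool_rot: [[0.124, 0.992, 0.003], [0.992, -0.124, -0.002], [-0.001, 0.003, -1.0]]
ft_force: [1.1, -0.1, -0.8]
grip_width: 0.0854
```

```bash
python3 - <<'E'
from h import *
plan([])
im,D=imaging.get_image("wrist");cv2.imwrite("pics/w10.png",im)
P=cloud("wrist",D);X,Y,Z=P[...,0],P[...,1],P[...,2]
reg=(X>.3)&(X<.75)&(Y>-.4)&(Y<.4)
m=(reg&(Z>.08)&(Z<.1)).astype(np.uint8)
n,l,st,c=cv2.connectedComponentsWithStats(m)
cc=np.array([.506,.0205]);a=np.radians(-7.1);ex=np.array([np.cos(a),np.sin(a)]);ey=np.array([-np.sin(a),np.cos(a)])
for i in range(1,n):
    if st[i,4]>=60:
        q=P[l==i];o=.5*(q.min(0)+q.max(0));print(c[i].round(1),st[i,4],o.round(4),np.ptp(q,axis=0).round(3),"kit",((o[:2]-cc)@ex).round(4),((o[:2]-cc)@ey).round(4))
m=(Z>.24)&(Z<.29)&(Y>-.3)&(X>.58);q=P[m];print("knob",m.sum(),q.mean(0) if m.any() else 0)
im,D=imaging.get_image("scene");cv2.imwrite("pics/s10.png",cv2.resize(im[170:340,150:450],None,fx=2.6,fy=2.6,interpolation=cv2.INTER_CUBIC))
E
```

```text
now [ 0.4342 -0.0541  0.3268] yang -7.1 q [-22.7   7.2  81.6  -0.   91.  -15.6] t 19.15 F [ 1.1 -0.1 -0.8] w 0.0854
[371.7  11.3] 658 [0.5162 0.102  0.0858] [0.032 0.025 0.011] kit 0.0001 0.0821
[366.2  63.2] 681 [0.5058 0.0513 0.0856] [0.031 0.032 0.011] kit -0.004 0.0305
[517.1  87.4] 183 [0.6767 0.0037 0.09  ] [0.009 0.017 0.02 ] kit 0.1715 0.0044
[367.7 114.1] 583 [ 0.5034 -0.0049  0.0856] [0.031 0.031 0.01 ] kit 0.0006 -0.0255
[363.5 160. ] 517 [ 0.4944 -0.0596  0.0851] [0.031 0.031 0.01 ] kit -0.0016 -0.0809
[243.1 163.3] 490 [ 0.3435 -0.0459  0.0836] [0.032 0.031 0.007] kit -0.153 -0.0859
[507.8 198. ] 456 [ 0.6792 -0.1349  0.083 ] [0.032 0.032 0.006] kit 0.191 -0.1328
[360.4 289.5] 163 [ 0.4761 -0.2492  0.0849] [0.02 0.02 0.01] kit 0.0037 -0.2714
[375.6 343.9] 94 [ 0.4918 -0.3519  0.0844] [0.021 0.015 0.009] kit 0.032 -0.3713
knob 1360 [ 0.65799906 -0.14157472  0.25572644]
```

View pics/w10.png

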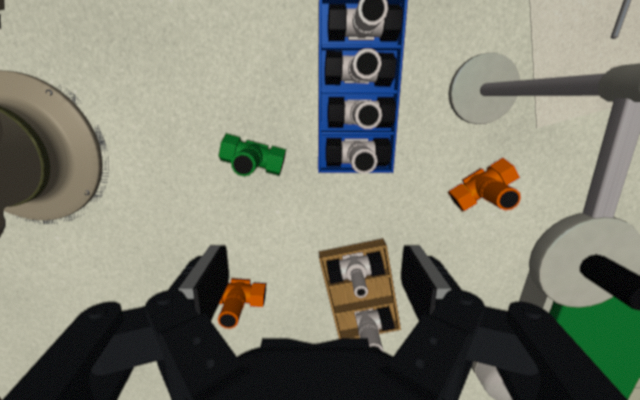

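View pics/s10.png

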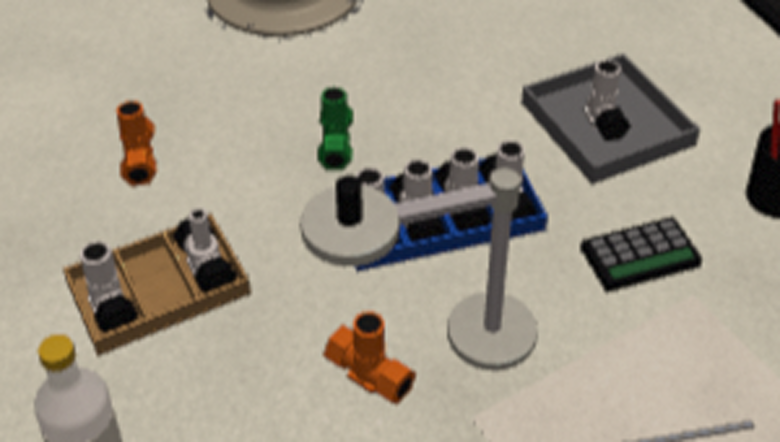

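{"op": "step_arm", "data": {
  "steps": [1, 0, 0, 0, 0, 0, 0, 1, 0, 0, 0, 0, 0, 0, 1, 0, 0, 0, 0, 0, 0, 1, 0, 0, 0, 0, 0, 0, 1, 0, 0, 0, 0, 0, 0]
}}

```text
time_s: 19.75
position: [0.4366, -0.0548, 0.3242]
tool_rot: [[0.124, 0.992, -0.001], [0.992, -0.124, 0.0], [0.0, -0.001, -1.0]]
ft_force: [-0.4, 0.3, 0.3]
grip_width: 0.0855
```

```bash
python3 - <<'E'
from h import *
plan([]);print(close_job())
E
```

```text
now [ 0.4366 -0.0548  0.3242] yang -7.1 q [-22.6   7.7  81.4   0.   90.9 -15.5] t 19.75 F [-0.4  0.3  0.3] w 0.0855
the job is handed in; nothing more can be done
None
```

I finished all three parts and handed the job in at 19.75 s of the 72 s allowed. It gave no verdict, so what follows is from my own last checks.

- **Lamp:** I swung it to the robot's right, to about 1.4–1.5 rad (limit 1.1). It is clear of the kit tray.
- **Wrong fitting:** the elbow was in the rightmost kit bay. It now stands upright and released near the middle of the returns tray.
- **Replacement tee:** the tee from the middle stock bay stands in the emptied bay, about 2 mm off centre along the bay and 3 mm across. Its top is level with the other three tees to within 1 mm. I did not measure its tilt directly.
- **Everything else:** the other three tees read within about 3 mm of where they started, and the reducer within about 2 mm. The stock elbow was partly hidden in that last view, so I only checked it by eye. It, the calculator and the bottle look unmoved. The pen cup was mostly out of that last picture, but the arm stayed away from it.

The last wrist-camera readings ran about 1–3 mm different from the earlier ones for every object. I put that down to calibration rather than movement. No check failed. The arm ended open and still, well above the parts and touching nothing.

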